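# Put the flat battery pack on charge and check its gauge

### The job

The sander's battery pack is flat: pick up the loose pack, set it on the apron of the empty charger and slide it along the guide rails, through the grip of the contacts, until it is fully home against the hidden stop. Then press the yellow gauge button on its end right in, so that the stop backs the pack up, and leave the pack seated on the charger with the button out. Do not disturb the pack that is already charging, the sander, the T-handle puller in front or the washer tray.

Things in the scene. Friction and masses are not known exactly. Their poses are not given: they have to be found in the camera images.
- flat_pack_center (a point): Centre of the body of the loose flat battery pack (0.3 to 0.56 kg), the point to grasp, 40 mm above the underside of its foot. It stands upright on its foot. x axis: along the pack to the tongue end, which enters the charger first; z up. Body black with blue flashes, 100 mm long (x), 56 mm wide (y), 51 mm high, from 15 to 66 mm above the underside; grasp across the width from above.
- flat_pack_tongue (a point): Front tip of the pack's brass tongue, 62 mm ahead of and 37 mm below its centre; axes as the pack's. Tongue 34 mm wide, 5 mm thick, 20 mm long, its last 6 mm tapered to 29 mm. Behind it lies the grey T-shaped foot, with a flange 44 mm wide, 6 mm thick at the very bottom, on a neck 28 mm wide, from 20 to 107 mm behind the tip.
- gauge_button_face (a point): Centre of the outer face of the flat pack's yellow gauge button: 18 mm in diameter, 5 mm proud of the rear (-x) end of the body, 55 mm behind the pack's centre at the same height. It is pressed level along the pack's +x axis, for instance with the side of closed fingertips pointing down.
- gauge_button (a joint): How far the flat pack's gauge button is pushed in, in m: 0 out, 0.004 right in, which takes about 3.5 N; it springs back by itself.
- free_charger: The empty charger (no pack on it, red lamp), grey with black rails, screwed to the bench, 200 mm long (x), 96 mm wide (y). Origin: centre of its underside on the bench; x runs along the slot the way the pack slides in; z up. Flat deck 34 mm above the bench; bare apron to set the pack on from x = -100 to -28 mm; slot along y = 0. A pack on the deck has its centre 74 mm above the bench.
- slot_mouth (a point): Middle of the slot's mouth on the deck, 10 mm before the charger's origin (x = -10 mm); axes as the charger's. From here two rails run 64 mm along +x: channel for the flange 47 mm wide, inward lips 33 mm apart, 8 mm above the deck, top 13 mm above it. In front, guides flare out to about 60 mm wide, 18 mm before the mouth. Set the pack down with its tongue tip 5 mm or more before here.
- console_face (a point): Foot of the console's face at the end of the rails, on the deck; axes as the charger's. Console 88 mm wide, 83 mm above the bench, 46 mm deep. The tongue goes on into a dark pocket under it: over the last 8 mm or so sprung contacts pinch it, at first with 3 to 6 N of resistance, then less; then comes the solid stop, out of sight, 5 to 12 mm behind this face. Pushing with 12 to 20 N does no harm.
- charging_pack_center (a point): Centre of the body of the other battery pack, of the same make, already home on the second, occupied charger (green lamp) beside the empty one; leave alone.
- washer_tray: Small open steel tray of copper washers and tips, 105 x 75 x 28 mm, origin at the centre of its underside; leave alone.
- t_puller: T-handle puller, black handle, brass rod, copper tip, about 300 mm long, 27 mm high, lying on the bench between the robot and the chargers; origin on the bench under the rod, about 100 mm from the handle; leave alone.
- sander: Cordless sander without its battery, black and blue, 124 mm round pad, 118 mm high; origin at the centre of its pad's underside; leave alone.
There are look-alikes about, which are no part of the job. Leave any purple or red look-alike of the part that bears flat_pack_center alone.

How it is judged:
By the outcome, as a careful person would: the job done as asked, in the order asked, and still so for the second after the job is handed in, with the robot touching nothing.
It also fails if it takes over 61 s, if anything falls off the work surface, if the arm or the gripper's body presses on something with over 40 N, if the wrist force passes 120 N, or if a joint passes its speed limit or range.

### The arm

A 7-joint arm with a two-finger parallel gripper is mounted at the origin on the work surface. World frame = base frame: x ahead of the robot, y to its left, z up, the work surface at z = 0. Lengths are in m, angles in rad, forces in N, time in s.
With the tool pointing down it reaches from about 0.425 to 1.025 m from the base axis. Payload 9.4 kg.
Tool frame: the origin (TCP) lies on the centre line of the jaws, within the pads' length; the fingertips stand 25 mm ahead of it and the grasp point (between the pads) lies 6 mm ahead of it (arm.tcp_to_tips is the distance from the TCP to the fingertips, in m); y points along the fingers, z is the direction in which the jaws open and shut, and the axes are right-handed (so a half turn about y gives the same grasp; the last joint's range is limited). The gripper opens to 93 mm and grips with 3 to 60 N. Pads are 15 mm wide; open, the fingers measure 128 mm over their backs; the gripper's body (75 mm by 188 mm) begins 65 mm behind the grasp point.
Start: joints at [-1.196, 0.599, -0.003, 1.599, 0.002, 0.943, -0.08], TCP at [0.317, 0.652, 0.244] pointing down, gripper open.
Joint ranges: [-2.57, 2.57], [-0.35, 1.97], [-1.29, 1.29], [0.11, 2.56], [-1.05, 4.19], [0.11, 1.86], [-2.63, 2.63]. Speed limits (rad/s): [2.22, 2.22, 3.01, 3.01, 3.14, 3.14, 3.14].

### API

Orientations are given as a unit quaternion [x, y, z, w].
In Python, from workcell import telemetry, optics, workorder, arm gives the robot as it stands.
- The arm moves only by the shell command python3 -m pendant 'ROWS' [FORCE]. ROWS is JSON, a list of rows, each an object with "linear": the shift along the tool's x, y, z in mm, a list of three; "delta_rot": the turn, a rotation vector about the tool's x, y, z in rad, a list of three; "claw": the opening, from 0 (shut) to 1 (fully open). In form: [{"linear": [x, y, z], "delta_rot": [rx, ry, rz], "claw": claw}, ...]. A call has 1 to 5 rows; each row is the pose to reach, as a shift and turn from the pose commanded when the call began, along the tool's axes at that moment; what a row does not reach only later rows make up. A row lasts 1/12 s, in which the tool goes at most 41.7 mm and 7.16 degrees, less where a joint would pass 70% of its speed; a pose out of reach is approached as far as the arm can. A call with a gripper value outside its range is refused whole. The fingers move at their own pace and stop on an object; FORCE is the grip in N (left out, the last holds). Time passes only in rows, so rows that repeat a pose let the fingers close. It gives the time, the measured TCP pose, the force and the opening at its end, in the units of the state.
- telemetry.get_state(): the state, without advancing time (a new reading comes with each control period).
- optics.camera(name): name is "scene" or "top" or "wrist"; returns a dict with "image" (420x560x3 uint8, blue, green, red), "fx", "fy", "cx", "cy" (pixels), "camera_from_world" (4x4, takes a point from world to camera coordinates). Camera axes: x right, y down, z forward; pixel columns grow to the right and rows downward; lengths in m; the calibration is good to about 2 mm. A picture is of the moment at which its call begins. There is no depth.
- workorder.hand_in(): hands the job in, once; it reports no verdict.
The state is a dict: "time_s": time; "joint_positions": joint angles; "joint_velocities": joint speeds; "joint_torque": joint torques, N m; "ee_pos": TCP position; "orientation": TCP orientation; "ft_force": force on the tool from outside, world axes, zero at the start; "torque": the same for the moment, N m; "opening": finger opening in m.
Only numpy, scipy, OpenCV 4.12 (cv2) and the standard library are available. Lean on these libraries where they do the work, as an engineer would, in place of code of your own. Each camera call takes 0.05 s, during which the arm holds its last target. There are 200 camera calls.

## Working session

There is one attempt and no reset: what is moved stays moved. The work goes in short steps, Python scripts to look and compute and a shell command to move; the robot and the scene stay as the last step left them, time stands still between calls to the robot, and variables do not carry over. Pictures are saved under pics/ and viewed, about 8 in all and at most 12, crops included, and the job is handed in when it is done.

```bash
mkdir -p pics
cat > h.py <<'E'
import numpy as np, cv2
from workcell import telemetry, optics, workorder, arm
from scipy.spatial.transform import Rotation as R
def snap(n,f):
    c=optics.camera(n); cv2.imwrite(f'pics/{f}.png',c['image']); np.savez(f'pics/{f}.npz',**c); return c
def load(f): return dict(np.load(f'pics/{f}.npz'))
def ray(c,u,v):
    T=c['camera_from_world'];Rm=T[:3,:3];o=-Rm.T@T[:3,3]
    d=Rm.T@np.array([(u-c['cx'])/c['fx'],(v-c['cy'])/c['fy'],1]);return o,d/np.linalg.norm(d)
def plane(c,u,v,z):
    o,d=ray(c,u,v);return o+d*(z-o[2])/d[2]
def tri(*obs):
    A=np.zeros((3,3));b=np.zeros(3)
    for c,u,v in obs:
        o,d=ray(c,u,v);P=np.eye(3)-np.outer(d,d);A+=P;b+=P@o
    p=np.linalg.solve(A,b); return p,[np.linalg.norm((np.eye(3)-np.outer(ray(c,u,v)[1],ray(c,u,v)[1]))@(p-ray(c,u,v)[0])) for c,u,v in obs]
def proj(c,p):
    q=c['camera_from_world']@np.append(p,1);return (c['fx']*q[0]/q[2]+c['cx'],c['fy']*q[1]/q[2]+c['cy'])
def st():
    s=telemetry.get_state();np.set_printoptions(precision=4,suppress=True)
    r=R.from_quat(s['orientation']);print(s['time_s'],np.array(s['ee_pos']),'F',np.array(s['ft_force']),'open',s['opening']);print(r.as_matrix());return s,r
E
python3 - <<'E'
from h import *
a=snap('scene','s0');b=snap('top','t0');w=snap('wrist','w0')
for c in (a,b): print(ray(c,280,210))
st(); print(arm.tcp_to_tips)
cv2.imwrite('pics/two.png',np.vstack([a['image'],b['image']])[:, :] if 0 else cv2.resize(np.hstack([a['image'],b['image']]),(800,300)))
E
```

```text
(array([1.34149617, 0.7934493 , 0.80830677]), array([-0.5902463 , -0.6212998 , -0.51535994]))
(array([ 0.29085781, -0.03086197,  1.33429075]), array([ 0.16347363, -0.01854521, -0.98637338]))
0.15 [0.3164 0.652  0.243 ] F [-0.4763 -1.2097  0.8055] open 0.09315600216077874
[[ 0.8997 -0.0004  0.4365]
 [-0.4365 -0.0011  0.8997]
 [ 0.0001 -1.     -0.0011]]
0.025
```

View pics/t0.png

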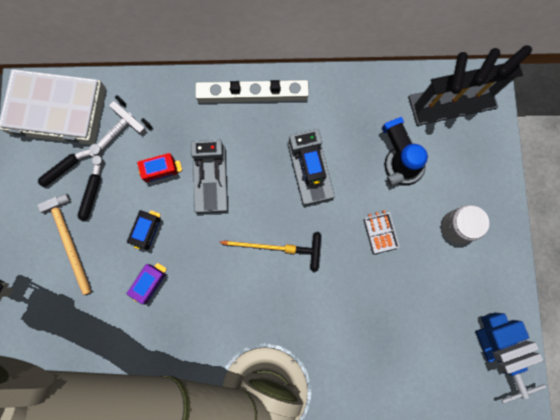

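View pics/s0.png

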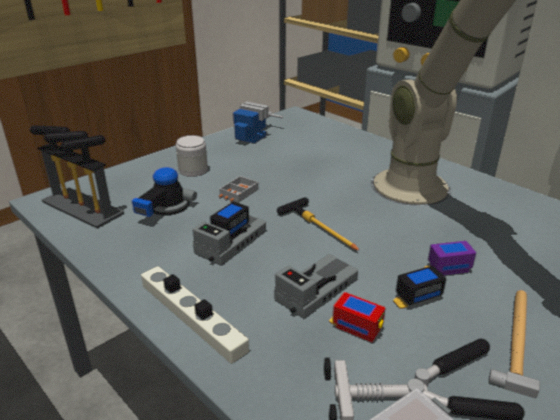

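The top view shows three look-alikes: the black/blue pack at (144,230), a purple one at (147,284) and a red one at (158,167). The empty charger with the red lamp is at (210,175). The black/blue pack fits the description, so I'll confirm it in an enlarged crop.

Run:
```python
from h import *
a=load('s0');b=load('t0')
def crop(c,x,y,w,h,k): return cv2.resize(c['image'][y:y+h,x:x+w],None,fx=k,fy=k,interpolation=cv2.INTER_CUBIC)
A=crop(b,120,200,50,75,8)   # 400x600
B=crop(a,385,255,66,60,6)   # 396x360
C=crop(b,180,130,66,40,6)   #396x240
cv2.imwrite('pics/crop1.png',np.hstack([A,np.vstack([B,C])]))
```

```text
(no output)
```

View pics/crop1.png

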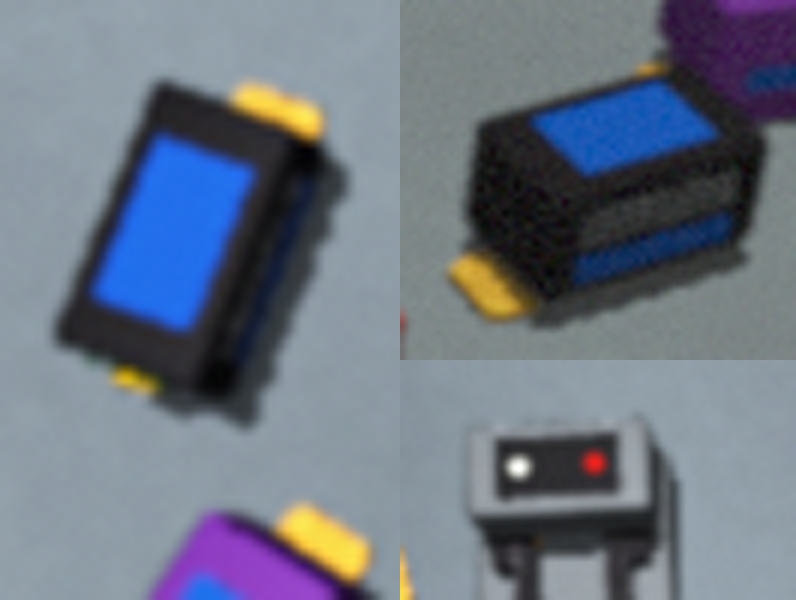

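The crop confirms the black body with blue flashes. The brass tongue is at the top-right (155,213), pointing away from the robot, and the yellow button is at (137,247). The red lamp is on the empty charger.

```bash
cat >> h.py <<'E'
def blue(c,lo=(100,150,60),hi=(125,255,255)):
    m=cv2.inRange(cv2.cvtColor(c['image'],cv2.COLOR_BGR2HSV),lo,hi)
    n,l,s,ce=cv2.connectedComponentsWithStats(m); return l,s,ce
def rect(l,i):
    k=cv2.findContours((l==i).astype(np.uint8),cv2.RETR_EXTERNAL,cv2.CHAIN_APPROX_NONE)[0][0]
    return cv2.minAreaRect(k)
E
python3 - <<'E'
from h import *
a=load('s0');b=load('t0');w=load('w0')
for c,n in((a,'s'),(b,'t')):
    l,s,ce=blue(c,(100,150,120))
    for i in range(1,len(s)):
        if s[i,4]>60: print(n,s[i],ce[i])
pt=tri((b,142,229),(a,421,276))
print('pack top',pt)
l,s,ce=blue(b,(100,150,120)); i=l[229,142]; r=rect(l,i); P=np.array([plane(b,u,v,.066) for u,v in cv2.boxPoints(r)]); print(r,P)
# wrist camera pose in tool frame
s,rr=st(); T=w['camera_from_world'];Rm=T[:3,:3];o=-Rm.T@T[:3,3]
print('cam in tool',rr.inv().apply(o-s['ee_pos']),'fwd',rr.inv().apply(Rm[2]),'right',rr.inv().apply(Rm[0]),w['fx'])
# charger lamps
for c,n in((a,'s'),(b,'t')):
    m=cv2.inRange(c['image'],(0,0,170),(90,90,255)); _,_,S,C=cv2.connectedComponentsWithStats(m)
    print(n,[(S[k,4],C[k].round(1)) for k in range(1,len(S)) if 3<=S[k,4]<40])
# deck front corners guess
print('charger apron front mid',plane(b,211,212,.034),'console top back',plane(b,208,141,.083))
E
```

```text
s [235 109  22   7  89] [245.3258427  112.49438202]
s [153 168  24  14 251] [164.55378486 174.20318725]
s [133 198  18   7  79] [141.24050633 201.12658228]
s [218 204  24  14 172] [229.04069767 210.58139535]
s [440 243  27  10 188] [452.87234043 247.54787234]
s [408 269  29  15 265] [421.74339623 275.84528302]
s [345 297  30  17 261] [359.18007663 305.37547893]
t [384 117  20  12 115] [393.45217391 122.36521739]
t [402 144  26  25 498] [414.12449799 155.77911647]
t [304 151  18  23 303] [312.58415842 162.20462046]
t [145 158  21  15 208] [155.10096154 165.17788462]
t [132 217  20  24 306] [141.21895425 228.6503268 ]
t [133 272  22  24 295] [143.53559322 283.58305085]
t [490 314  19  13 155] [498.3483871  320.03870968]
t [493 321  36  28 608] [510.22532895 334.73684211]
pack top (array([0.45662743, 0.3337948 , 0.06419846]), [np.float64(0.0009314621449397738), np.float64(0.0009314621449396517)])
((141.17808532714844, 228.6917724609375), (13.693815231323242, 22.47190284729004), 20.556047439575195) [[0.43458773 0.36480539 0.066     ]
 [0.49372316 0.34418991 0.066     ]
 [0.4791809  0.30782452 0.066     ]
 [0.42024331 0.32868066 0.066     ]]
0.15 [0.3164 0.652  0.243 ] F [-0.4763 -1.2097  0.8055] open 0.09315600216077874
[[ 0.8997 -0.0004  0.4365]
 [-0.4365 -0.0011  0.8997]
 [ 0.0001 -1.     -0.0011]]
cam in tool [-0.0845 -0.142   0.0002] fwd [ 0.298   0.9546 -0.0018] right [0.0003 0.0018 1.    ] 319.47175671415
s []
t [(np.int32(7), array([212. , 146.7]))]
charger apron front mid [0.5051 0.1448 0.034 ] console top back [0.703  0.1465 0.083 ]
```

View pics/w0.png

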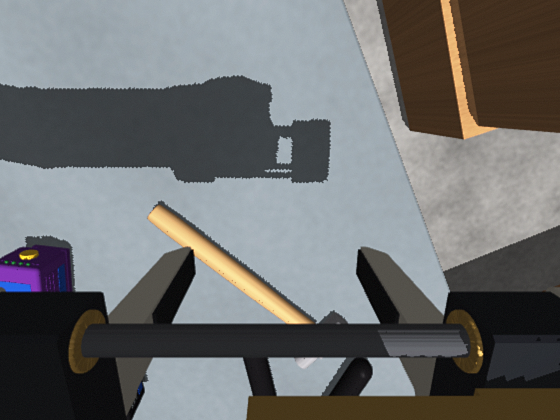

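The wrist camera's image "down" is tool +x, and the gripper hides the bottom of the picture. So I look with the TCP ahead of the target, and move first over the pack and slightly past it.

```bash
python3 -m pendant '[{"linear":[40,0,-25],"delta_rot":[0,-0.05,0],"claw":1},{"linear":[75,0,-50],"delta_rot":[0,-0.117,0],"claw":1},{"linear":[105,0,-75],"delta_rot":[0,-0.117,0],"claw":1},{"linear":[140,0,-95],"delta_rot":[0,-0.117,0],"claw":1},{"linear":[170,0,-118],"delta_rot":[0,-0.117,0],"claw":1}]'
python3 -m pendant '[{"linear":[35,0,-15],"delta_rot":[0,0,0],"claw":1},{"linear":[70,0,-30],"delta_rot":[0,0,0],"claw":1},{"linear":[105,0,-45],"delta_rot":[0,0,0],"claw":1},{"linear":[135,0,-60],"delta_rot":[0,0,0],"claw":1},{"linear":[155,0,-80],"delta_rot":[0,0,0],"claw":1}]'
python3 -m pendant '[{"linear":[0,0,0],"delta_rot":[0,0,0],"claw":1},{"linear":[0,0,0],"delta_rot":[0,0,0],"claw":1},{"linear":[0,0,0],"delta_rot":[0,0,0],"claw":1}]'
python3 -c "
from h import *
st();w=snap('wrist','w1')
print(plane(w,280,210,.066), proj(w,np.array([.4565,.335,.066])))"
```

```text
time_s: 0.57
ee_pos: [0.419, 0.47, 0.2434]
orientation: [0.697, -0.118, 0.118, -0.697]
ft_force: [0.6, -0.6, -0.3]
opening: 0.0929
time_s: 0.98
ee_pos: [0.5409, 0.3434, 0.2434]
orientation: [-0.697, 0.118, -0.119, 0.697]
ft_force: [0.1, 0.2, 0.5]
opening: 0.0931
time_s: 1.23
ee_pos: [0.5375, 0.346, 0.2435]
orientation: [-0.697, 0.118, -0.117, 0.697]
ft_force: [0.3, 0.3, -1.1]
opening: 0.0933
1.2333 [0.5375 0.346  0.2435] F [ 0.341   0.3243 -1.0611] open 0.0932851661454007
[[ 0.9446 -0.0006  0.3283]
 [-0.3283  0.0005  0.9446]
 [-0.0007 -1.      0.0002]]
[0.5548 0.3451 0.066 ] (np.float64(237.10048806404725), np.float64(121.63354270374114))
```

View pics/w1.png

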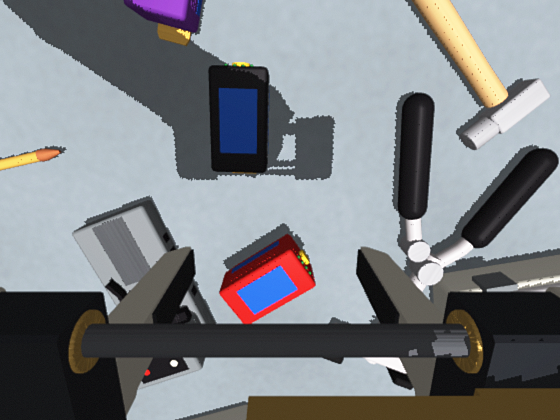

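Wrist view 1: the flat pack is at (238,120), with the tongue end down and the button at (240,65). The red one is at (268,285), and the empty charger with its apron is at (125,235). I'll take a second wrist view from over the charger, aligned with it, for triangulation.

```bash
python3 -m pendant '[{"linear":[20,0,-20],"delta_rot":[0,-0.1,0],"claw":1},{"linear":[45,0,-48],"delta_rot":[0,-0.2,0],"claw":1},{"linear":[70,0,-75],"delta_rot":[0,-0.28,0],"claw":1},{"linear":[95,0,-102],"delta_rot":[0,-0.338,0],"claw":1},{"linear":[107,0,-117],"delta_rot":[0,-0.338,0],"claw":1}]'
python3 -m pendant '[{"linear":[0,0,0],"delta_rot":[0,0,0],"claw":1},{"linear":[0,0,0],"delta_rot":[0,0,0],"claw":1},{"linear":[0,0,0],"delta_rot":[0,0,0],"claw":1}]' >/dev/null
python3 -c "
from h import *
st();w=snap('wrist','w2')"
```

```text
time_s: 1.7
ee_pos: [0.6019, 0.1967, 0.2436]
orientation: [0.708, 0.002, -0.002, -0.707]
ft_force: [0.2, -0.8, -0.7]
opening: 0.0928
1.95 [0.5999 0.2021 0.2436] F [-0.7473 -0.5989 -0.8256] open 0.09333251907307498
[[ 1.     -0.0003 -0.0057]
 [ 0.0057  0.0011  1.    ]
 [-0.0003 -1.      0.0012]]
```

View pics/w2.png

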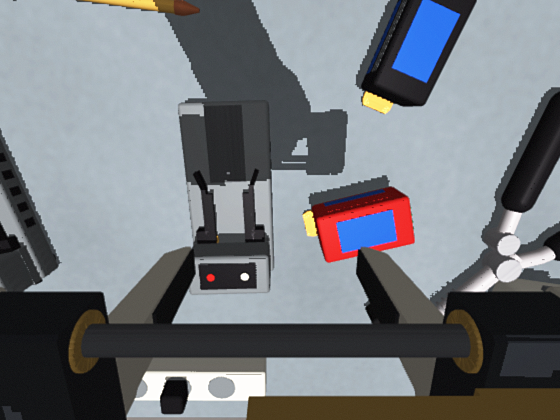

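Wrist view 2: the empty charger's apron front edge runs from (180,102) to (268,100). The rails are at u≈208 and 250, v 175–240, and the console face is at v≈240 with the red lamp at (211,277). Next I'll measure the pack from w1, top and scene, and the charger from w2, w1 and top.

Run:
```python
from h import *
a=load('s0');b=load('t0');w=load('w1');w2=load('w2')
l,s,ce=blue(w,(100,150,50)); i=l[120,238]; r=rect(l,i); print(r)
bx=cv2.boxPoints(r); P=np.array([plane(w,u,v,.066) for u,v in bx]); print(P,P.mean(0))
for k in range(4): d=P[(k+1)%4]-P[k]; print(np.linalg.norm(d),np.degrees(np.arctan2(d[1],d[0])))
print('tri w1,top,scene',tri((w,*ce[i]),(b,141.2,228.65),(a,421.7,275.8)), 'w1+scene',tri((w,*ce[i]),(a,421.7,275.8)))
# body outline dark top in w1
m=cv2.inRange(cv2.cvtColor(w['image'],cv2.COLOR_BGR2GRAY),0,40);
c=cv2.resize(w['image'][55:185,195:285],None,fx=4.4,fy=4.4,interpolation=cv2.INTER_CUBIC)
d=cv2.resize(w2['image'][90:300,165:290],None,fx=2.72,fy=2.72,interpolation=cv2.INTER_CUBIC)
cv2.imwrite('pics/c2.png',np.hstack([c[:571],d[:571]])); print(c.shape,d.shape)
g=cv2.cvtColor(w2['image'],cv2.COLOR_BGR2GRAY)
for v in (110,130,150,170,190,200,210,220,230): print(v,[int(x) for x in g[v,172:282:1]])
```

```text
((237.5, 120.5), (65.0, 39.0), 90.0)
[[0.42220997 0.32910335 0.066     ]
 [0.43422714 0.3636501  0.066     ]
 [0.49107563 0.34278783 0.066     ]
 [0.47834562 0.30616236 0.066     ]] [0.45646459 0.33542591 0.066     ]
0.03657717862212402 70.8196328128449
0.06055563639617964 -20.152134231615427
0.03877471327771883 -109.16605258483052
0.060642404214364544 157.77160534185293
tri w1,top,scene (array([0.4564947 , 0.33566201, 0.06581014]), [np.float64(0.001164005734858327), np.float64(0.0008290999777202888), np.float64(0.0012123427946590106)]) w1+scene (array([0.45572037, 0.33496543, 0.06456242]), [np.float64(0.0009270012905404159), np.float64(0.0009270012905404838)])
(572, 396, 3) (571, 340, 3)
110 [184, 185, 185, 186, 189, 178, 120, 145, 169, 175, 178, 177, 175, 177, 177, 176, 177, 179, 178, 179, 178, 180, 178, 180, 180, 179, 179, 180, 181, 183, 183, 159, 48, 35, 42, 43, 41, 40, 40, 42, 43, 40, 42, 41, 42, 43, 43, 41, 41, 43, 45, 43, 39, 43, 43, 43, 42, 40, 40, 40, 40, 43, 42, 41, 39, 45, 40, 42, 41, 45, 68, 71, 68, 69, 69, 66, 68, 69, 68, 69, 69, 69, 68, 67, 69, 69, 69, 70, 70, 68, 68, 6
[... 3385 characters left out ...]
, 187, 173, 59, 46, 51, 52, 53, 55, 53, 53, 54, 48, 32, 82, 189, 187, 183, 182, 180, 182, 183, 182, 182, 183, 182, 183, 183, 173, 155, 116, 93, 188, 186, 186, 183, 182, 182, 183, 182, 182]
230 [188, 189, 186, 188, 187, 191, 189, 191, 191, 189, 189, 188, 188, 186, 187, 188, 187, 188, 190, 182, 147, 158, 178, 174, 130, 41, 5, 4, 10, 10, 8, 12, 21, 42, 43, 44, 42, 44, 43, 44, 45, 44, 37, 27, 89, 183, 185, 180, 180, 179, 179, 179, 178, 180, 180, 178, 179, 179, 178, 180, 181, 180, 180, 181, 181, 180, 180, 181, 181, 183, 181, 180, 139, 51, 46, 47, 50, 50, 50, 58, 79, 68, 49, 45, 47, 48, 49, 48, 48, 48, 45, 46, 100, 190, 186, 182, 181, 179, 162, 134, 95, 156, 185, 182, 180, 179, 180, 179, 176, 177]
```

View pics/c2.png

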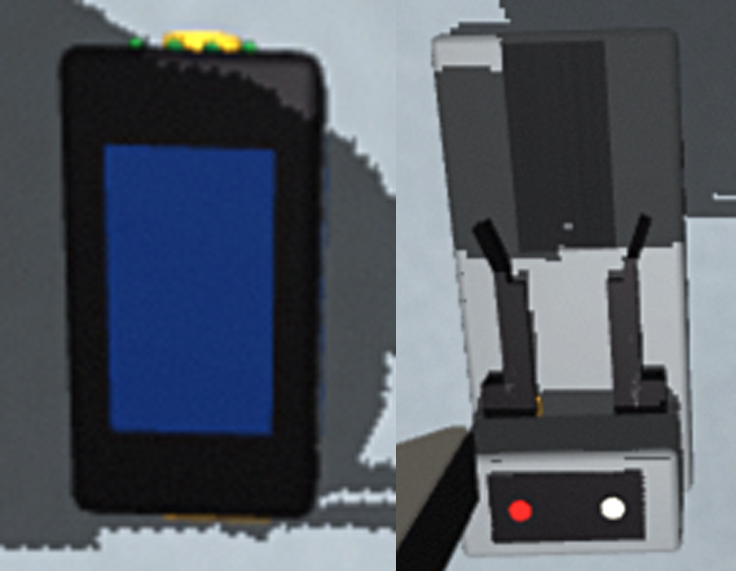

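Run:
```python
from h import *
b=load('t0');a=load('s0');w1=load('w1');c=load('w2')
V=[110,130,150,170,200,220];L=[178.5,180.3,182.7,184.7,187.8,190.3];Rr=[266.8,267.2,268,268.3,269,269.8]
p=lambda U,V,z:np.array([plane(c,u+.5,v+.5,z)[:2] for u,v in zip(U,V)])
def show(n,P):
    k=np.polyfit(P[:,0],P[:,1],1);print(n,'yaw',np.degrees(np.arctan(k[0])).round(2),'y@.53',np.polyval(k,.53).round(4),'y@.60',np.polyval(k,.60).round(4),'rms',np.std(P[:,1]-np.polyval(k,P[:,0])).round(5));return P
l=show('L',p(L,V,.034));r=show('R',p(Rr,V,.034));show('mid deck',(l+r)/2)
V=[200,210,220];l=show('lipL',p([213,213.2,214],V,.047));r=show('lipR',p([242.5,243.2,243.8],V,.047));print('gap',r-l);show('mid lip',(l+r)/2)
print('front edge',p([178.6,268.7],[103.6,101],.034),'console top edge',p([195,268.7],[255.4,255.4],.083))
# strip on apron
V=[110,130,150,170];l=p([203.5,205,207,209],V,.034);r=p([242,243,244,245],V,.034);show('stripmid',(l+r)/2);print((r-l)[:,1])
# heights: lamp and front corners two views (top / w2)
print('red lamp tri', tri((c,211,277.5),(b,212,146.7)))
m=cv2.inRange(b['image'],(200,200,200),(255,255,255));_,_,S,C=cv2.connectedComponentsWithStats(m)
print([(S[k,4],C[k].round(1)) for k in range(1,len(S)) if 2<=S[k,4]<60 and 190<C[k][0]<230 and C[k][1]>120])
cv2.imwrite('pics/c3.png',np.hstack([cv2.resize(b['image'][130:220,185:235],None,fx=6.5,fy=6.5,interpolation=cv2.INTER_CUBIC),cv2.resize(w1['image'][190:330,60:170],None,fx=4.17,fy=4.17,interpolation=cv2.INTER_CUBIC)[:585]]) )
```

```text
L yaw 1.6 y@.53 0.1009 y@.60 0.1028 rms 0.00017
R yaw 1.47 y@.53 0.1939 y@.60 0.1957 rms 0.00013
mid deck yaw 1.53 y@.53 0.1474 y@.60 0.1493 rms 0.00014
lipL yaw -0.22 y@.53 0.1347 y@.60 0.1344 rms 0.00016
lipR yaw 2.17 y@.53 0.1639 y@.60 0.1666 rms 3e-05
gap [[-0.00018002  0.03250169]
 [-0.00018525  0.03337494]
 [-0.00018624  0.03347896]]
mid lip yaw 0.98 y@.53 0.1493 y@.60 0.1505 rms 7e-05
front edge [[0.51100596 0.10134573]
 [0.50791334 0.1956432 ]] console top edge [[0.66173559 0.11984585]
 [0.6613056  0.19651827]]
stripmid yaw 1.81 y@.53 0.1476 y@.60 0.1498 rms 7e-05
[0.04052259 0.04072004 0.04037907 0.04002531]
red lamp tri (array([0.68540425, 0.13496937, 0.08518027]), [np.float64(0.0002497831323054297), np.float64(0.00024978313230554353)])
[(np.int32(4), array([199.5, 147.5])), (np.int32(6), array([227. , 366.2]))]Traceback (most recent call last):
  File "<stdin>", line 16, in <module>
    return _nx.concatenate(arrs, 1, dtype=dtype, casting=casting)
           ~~~~~~~~~~~~~~~^^^^^^^^^^^^^^^^^^^^^^^^^^^^^^^^^^^^^^^
ValueError: all the input array dimensions except for the concatenation axis must match exactly, but along dimension 0, the array at index 0 has size 585 and the array at index 1 has size 584
```

```bash
cat >> h.py <<'E'
def go(x,y,z,yawdeg):
    s,r=st();tgt=R.from_matrix(np.column_stack([[np.cos(t:=np.radians(yawdeg)),np.sin(t),0],[0,0,-1],[-np.sin(t),np.cos(t),0]]))
    print('linear',(r.inv().apply(np.array([x,y,z])-s['ee_pos'])*1000).round(1),'rot',(r.inv()*tgt).as_rotvec().round(4))
E
python3 - <<'E'
from h import *
a=load('w1');c=load('w2')
p=plane(a,238.98,69.8,.066);q=plane(a,239.66,169.1,.066);d=q-p;print('pack mid',(p+q)/2,np.linalg.norm(d),np.degrees(np.arctan2(d[1],d[0])))
for U,V in (((74,232),(178.6,103.6)),((150,198),(268.7,101))): print(tri((a,*U),(c,*V)))
print(tri((load('t0'),141.2,228.65),(a,238,120.5)))
go(.4565,.3355,.15,-20.7)
E
```

```text
pack mid [0.45723176 0.33703062 0.066     ] 0.09246619425331022 -20.687042146971503
(array([0.51082751, 0.0995276 , 0.0288531 ]), [np.float64(0.0004154773411035517), np.float64(0.0004154773411032984)])
(array([0.5061551 , 0.19437892, 0.00763452]), [np.float64(0.0006809903297400804), np.float64(0.0006809903297399889)])
(array([0.45629515, 0.33617095, 0.06714232]), [np.float64(0.0005148024493893991), np.float64(0.0005148024493893523)])
2.0 [0.5997 0.2024 0.2436] F [-0.8205  0.9912  0.6081] open 0.09304442222707938
[[ 1.     -0.0004 -0.0065]
 [ 0.0065  0.001   1.    ]
 [-0.0004 -1.      0.001 ]]
linear [-142.4   93.8  133.9] rot [-0.0009  0.3678 -0.0006]
```

```bash
python3 -m pendant '[{"linear":[-28,10,27],"delta_rot":[0,0.1,0],"claw":1},{"linear":[-56,20,54],"delta_rot":[0,0.2,0],"claw":1},{"linear":[-84,40,80],"delta_rot":[0,0.3,0],"claw":1},{"linear":[-112,60,106],"delta_rot":[0,0.367,0],"claw":1},{"linear":[-142.5,80,134],"delta_rot":[0,0.367,0],"claw":1}]' >/dev/null
python3 -m pendant '[{"linear":[0,10,0],"delta_rot":[0,0,0],"claw":1},{"linear":[0,10,0],"delta_rot":[0,0,0],"claw":1},{"linear":[0,10,0],"delta_rot":[0,0,0],"claw":1}]'
python3 - <<'E'
from h import *
go(.4565,.336,.046,-20.7)
w=snap('wrist','w3')
E
```

```text
time_s: 2.67
ee_pos: [0.4619, 0.33, 0.1566]
orientation: [0.696, -0.127, 0.127, -0.695]
ft_force: [0.2, -0.6, 0.4]
opening: 0.0925
2.6667 [0.4619 0.33   0.1566] F [ 0.2421 -0.5991  0.4352] open 0.09251899118025
[[ 0.9356 -0.0005  0.3531]
 [-0.3531 -0.0006  0.9356]
 [-0.0003 -1.     -0.0007]]
linear [ -7.1 110.6   3.8] rot [ 0.0007  0.0004 -0.0003]
```

View pics/w3.png

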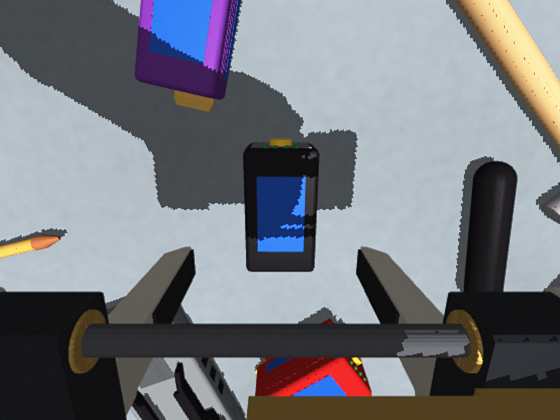

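The pack is centred and square between the fingers, with its top at u 244–319, v 143–271. I'll descend.

```bash
python3 -m pendant '[{"linear":[-4,20,2],"delta_rot":[0,0,0],"claw":1},{"linear":[-6,40,3],"delta_rot":[0,0,0],"claw":1},{"linear":[-6,60,3],"delta_rot":[0,0,0],"claw":1},{"linear":[-6,75,3],"delta_rot":[0,0,0],"claw":1},{"linear":[-6,75,3],"delta_rot":[0,0,0],"claw":1}]'
python3 -c "
from h import *
go(.4565,.336,.046,-20.7)"
```

```text
time_s: 3.13
ee_pos: [0.4586, 0.3324, 0.0803]
orientation: [0.696, -0.129, 0.128, -0.695]
ft_force: [-0.7, -1.0, 0.3]
opening: 0.0931
3.1333 [0.4586 0.3324 0.0803] F [-0.7333 -0.9578  0.2818] open 0.09312873128318472
[[ 0.9339 -0.0013  0.3576]
 [-0.3576 -0.0017  0.9339]
 [-0.0006 -1.     -0.002 ]]
linear [-3.2 34.3  2.7] rot [ 0.002  -0.0045 -0.0006]
```

```bash
python3 -m pendant '[{"linear":[-2,15,2],"delta_rot":[0,0,0],"claw":1},{"linear":[-3,34,2.5],"delta_rot":[0,0,0],"claw":1},{"linear":[-3,34,2.5],"delta_rot":[0,0,0],"claw":1},{"linear":[-3,34,2.5],"delta_rot":[0,0,0],"claw":0.5},{"linear":[-3,34,2.5],"delta_rot":[0,0,0],"claw":0.3}]' 30
python3 -m pendant '[{"linear":[0,0,0],"delta_rot":[0,0,0],"claw":0.3},{"linear":[0,0,0],"delta_rot":[0,0,0],"claw":0.3},{"linear":[0,0,0],"delta_rot":[0,0,0],"claw":0.3},{"linear":[0,0,0],"delta_rot":[0,0,0],"claw":0.3}]' 30
python3 -c "
from h import *
st()"
```

```text
time_s: 3.55
ee_pos: [0.4571, 0.3371, 0.0491]
orientation: [-0.695, 0.128, -0.129, 0.696]
ft_force: [-0.8, -0.9, -0.1]
opening: 0.0838
time_s: 3.88
ee_pos: [0.4563, 0.3373, 0.0483]
orientation: [-0.695, 0.128, -0.128, 0.696]
ft_force: [-0.8, -3.4, 2.4]
opening: 0.0574
3.8833 [0.4563 0.3373 0.0483] F [-0.7605 -3.3955  2.3975] open 0.057418731254097674
[[ 0.9345  0.0005  0.3559]
 [-0.3559  0.0003  0.9345]
 [ 0.0004 -1.      0.0005]]
```

```bash
python3 -m pendant '[{"linear":[0,0,0],"delta_rot":[0,0,0],"claw":0.2},{"linear":[0,0,0],"delta_rot":[0,0,0],"claw":0.2},{"linear":[0,-25,0],"delta_rot":[0,0,0],"claw":0.2},{"linear":[0,-55,0],"delta_rot":[0,0,0],"claw":0.2},{"linear":[0,-85,0],"delta_rot":[0,0,0],"claw":0.2}]' 45
python3 -m pendant '[{"linear":[0,0,0],"delta_rot":[0,0,0],"claw":0.2},{"linear":[0,0,0],"delta_rot":[0,0,0],"claw":0.2}]'
python3 - <<'E'
from h import *
go(.528,.1475,.134,1.55)
w=snap('wrist','w4')
g=w['image'];l,s,ce=blue(w,(100,120,40))
print([ (s[i],ce[i]) for i in range(1,len(s)) if s[i,4]>200])
E
```

```text
time_s: 4.3
ee_pos: [0.4553, 0.3367, 0.1329]
orientation: [0.696, -0.128, 0.127, -0.695]
ft_force: [-0.5, 0.2, -3.3]
opening: 0.0557
time_s: 4.47
ee_pos: [0.4566, 0.3376, 0.1339]
orientation: [-0.695, 0.127, -0.129, 0.696]
ft_force: [-0.8, 0.3, -4.2]
opening: 0.0555
4.4667 [0.4566 0.3376 0.1339] F [-0.8498  0.2638 -4.1672] open 0.055481135695289605
[[ 0.9345  0.0021  0.3558]
 [-0.3558  0.0018  0.9345]
 [ 0.0013 -1.      0.0024]]
linear [ 134.4   -0.3 -152.3] rot [-0.0021 -0.3909  0.0018]
[(array([ 126,    0,   70,   73, 4236], dtype=int32), array([160.2868,  32.589 ])), (array([211,   0,  18,  90, 416], dtype=int32), array([219.5481,  42.9447])), (array([ 232,  246,   87,   78, 6538], dtype=int32), array([275.0413, 284.0002])), (array([236, 357,  79,   7, 541], dtype=int32), array([275.    , 359.9926]))]
```

View pics/w4.png

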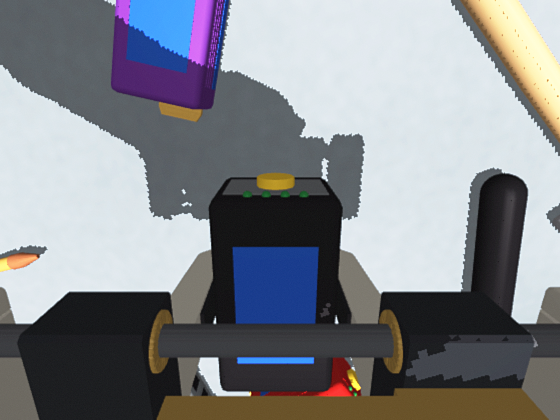

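Gripped and level: the button is at (276,181) and the top flash runs from (232,246) to (319,364). Now I'll find where the pack sits in the hand.

Run:
```python
from h import *
w=load('w4');s,r=st()
z=s['ee_pos'][2]+.0177
A=[plane(w,u,v,z) for u,v in((275.5,246.5),(275.5,364))]
for p in A: print(r.inv().apply(p-s['ee_pos']))
print('mid',r.inv().apply((A[0]+A[1])/2-s['ee_pos']),np.linalg.norm(A[0]-A[1]))
m=cv2.inRange(cv2.cvtColor(w['image'],cv2.COLOR_BGR2HSV),(18,150,90),(32,255,255))[165:195,240:310]
ys,xs=np.nonzero(m);print('button',xs.min()+240,xs.max()+240,ys.min()+165,ys.max()+165)
# predicted button-face px for pack centre dx offset
for dx in (-.004,0,.004): print(dx,proj(w,r.apply([dx-.055,.0083,0])+s['ee_pos']),proj(w,r.apply([dx-.055,-.0007,0])+s['ee_pos']))
```

```text
4.5167 [0.4559 0.3371 0.1327] F [-0.6007 -0.5489 -4.4337] open 0.05562902170445735
[[ 0.9346  0.0003  0.3557]
 [-0.3557  0.0002  0.9346]
 [ 0.0002 -1.      0.0003]]
[-0.0279 -0.0177  0.0009]
[ 0.0343 -0.0177  0.0009]
mid [ 0.0032 -0.0177  0.0009] 0.06212589475419378
button 257 294 173 189
-0.004 (np.float64(273.58008708941634), np.float64(163.93907352113308)) (np.float64(273.48782340257435), np.float64(167.25013291539773))
0 (np.float64(273.5962764774665), np.float64(172.24170103810908)) (np.float64(273.50573584071446), np.float64(176.0180751501025))
0.004 (np.float64(273.61221525978056), np.float64(180.41580695366133)) (np.float64(273.5233546822374), np.float64(184.6423050571286))
```

```bash
python3 -m pendant '[{"linear":[25,0,-30],"delta_rot":[0,-0.1,0],"claw":0.2},{"linear":[50,0,-60],"delta_rot":[0,-0.2,0],"claw":0.2},{"linear":[78,0,-90],"delta_rot":[0,-0.3,0],"claw":0.2},{"linear":[105,0,-121],"delta_rot":[0,-0.391,0],"claw":0.2},{"linear":[132.5,0,-153],"delta_rot":[0,-0.391,0],"claw":0.2}]' >/dev/null
python3 -m pendant '[{"linear":[0,0,0],"delta_rot":[0,0,0],"claw":0.2},{"linear":[0,0,0],"delta_rot":[0,0,0],"claw":0.2},{"linear":[0,0,0],"delta_rot":[0,0,0],"claw":0.2},{"linear":[0,0,0],"delta_rot":[0,0,0],"claw":0.2}]'
python3 - <<'E'
from h import *
go(.5255,.1468,.0823,1.55)
w=snap('wrist','w5');t=snap('top','t5');s=snap('scene','s5')
A=cv2.resize(t['image'][130:250,175:245],None,fx=5,fy=5,interpolation=cv2.INTER_CUBIC)[:600]
B=cv2.resize(s['image'][230:340,260:370],None,fx=4,fy=4,interpolation=cv2.INTER_CUBIC)
B=cv2.copyMakeBorder(B,0,600-B.shape[0],0,0,cv2.BORDER_CONSTANT)
cv2.imwrite('pics/c5.png',np.hstack([A,B]))
E
```

```text
time_s: 5.27
ee_pos: [0.5245, 0.1489, 0.1319]
orientation: [-0.707, -0.01, 0.011, 0.707]
ft_force: [0.4, 0.5, -3.3]
opening: 0.0556
5.2667 [0.5245 0.1489 0.1319] F [ 0.4041  0.4676 -3.2914] open 0.05561812906350306
[[ 0.9996 -0.0017 -0.029 ]
 [ 0.029   0.0003  0.9996]
 [-0.0017 -1.      0.0003]]
linear [ 1.1 49.6 -2.2] rot [-0.0003  0.0019 -0.0017]
```

View pics/c5.png

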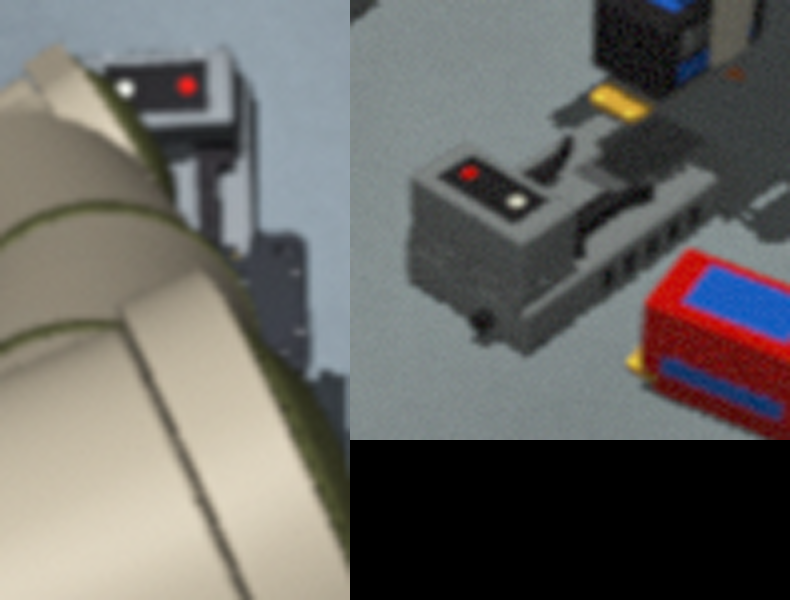

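I've used 10 views. The scene crop shows the tongue tip at about (320,254)–(329,260) before the rails, and the console's back corners at (276,276) and (302,291). I'll cross-check the lateral alignment with the scene camera.

Run:
```python
from h import *
s=load('s5')
P=[plane(s,u,v,.0866) for u,v in((320,254.3),(329.5,260.5))];print('tongue tip corners',P,'mid',(P[0]+P[1])/2)
Q=[plane(s,u,v,.083) for u,v in((276.3,275.8),(302.5,290.8),(317.8,279.8),(286.5,266))];print('console corners',Q)
print('scene lamps', [plane(s,260+x/4,230+y/4,.083) for x,y in((470-350,172),(516-350,202))])
w=load('w2');print('w2 lamps',[plane(w,*p,.083) for p in((211.5,277.8),(244.8,277.3))])
t=load('t0');print('top lamps',[plane(t,*p,.083) for p in((212,146.7),(199.5,147.5))])
```

```text
tongue tip corners [array([0.58627837, 0.13540214, 0.0866    ]), array([0.58834406, 0.16725226, 0.0866    ])] mid [0.58731122 0.1513272  0.0866    ]
console corners [array([0.71331397, 0.12010283, 0.083     ]), array([0.70804676, 0.19678533, 0.083     ]), array([0.65670552, 0.19395105, 0.083     ]), array([0.67172632, 0.10998866, 0.083     ])]
scene lamps [array([0.68411253, 0.13405602, 0.083     ]), array([0.68452238, 0.17071252, 0.083     ])]
w2 lamps [array([0.68723131, 0.13511355, 0.083     ]), array([0.68643439, 0.1705627 , 0.083     ])]
top lamps [array([0.68587363, 0.13511198, 0.083     ]), array([0.68429171, 0.17075398, 0.083     ])]
```

Lamps, deck edges and lips agree on the axis within about 1 mm, at y≈0.148 for x=0.525. The tip at x≈0.588 is about 10 mm before the mouth. I'll shift 1 mm to −y and lower, feeling for the deck.

```bash
python3 -m pendant '[{"linear":[0,15,-1],"delta_rot":[0,0,0],"claw":0.2},{"linear":[0,30,-1],"delta_rot":[0,0,0],"claw":0.2},{"linear":[0,42,-1],"delta_rot":[0,0,0],"claw":0.2},{"linear":[0,45,-1],"delta_rot":[0,0,0],"claw":0.2},{"linear":[0,45,-1],"delta_rot":[0,0,0],"claw":0.2}]'
python3 -m pendant '[{"linear":[0,0,0],"delta_rot":[0,0,0],"claw":0.2},{"linear":[0,1.5,0],"delta_rot":[0,0,0],"claw":0.2},{"linear":[0,3,0],"delta_rot":[0,0,0],"claw":0.2},{"linear":[0,3,0],"delta_rot":[0,0,0],"claw":0.2}]'
```

```text
time_s: 5.83
ee_pos: [0.5246, 0.1474, 0.0871]
orientation: [0.707, 0.01, -0.011, -0.707]
ft_force: [-0.1, -0.5, -4.1]
opening: 0.0559
time_s: 6.17
ee_pos: [0.5255, 0.1467, 0.0851]
orientation: [-0.707, -0.01, 0.009, 0.707]
ft_force: [0.1, -0.9, -3.8]
opening: 0.0563
```

```bash
python3 -m pendant '[{"linear":[0,1,0.5],"delta_rot":[0,0,0],"claw":0.2},{"linear":[0,2,0.5],"delta_rot":[0,0,0],"claw":0.2},{"linear":[0,2,0.5],"delta_rot":[0,0,0],"claw":0.2}]'
python3 -m pendant '[{"linear":[0,1,0],"delta_rot":[0,0,0],"claw":0.2},{"linear":[0,1.5,0],"delta_rot":[0,0,0],"claw":0.2},{"linear":[0,1.5,0],"delta_rot":[0,0,0],"claw":0.2}]'
```

```text
time_s: 6.42
ee_pos: [0.5253, 0.1471, 0.0827]
orientation: [-0.707, -0.01, 0.01, 0.707]
ft_force: [-1.1, 0.0, -3.4]
opening: 0.0556
time_s: 6.67
ee_pos: [0.5254, 0.1471, 0.0822]
orientation: [0.707, 0.01, -0.009, -0.707]
ft_force: [-3.9, -0.7, 9.9]
opening: 0.0556
```

The deck is felt at TCP z=0.0822, which matches 34 mm. I'll ease the downward load and slide in.

```bash
python3 -m pendant '[{"linear":[0,-1.2,0],"delta_rot":[0,0,0],"claw":0.2},{"linear":[4,-1.2,0],"delta_rot":[0,0,0],"claw":0.2},{"linear":[8,-1.2,0],"delta_rot":[0,0,0],"claw":0.2},{"linear":[12,-1.2,0],"delta_rot":[0,0,0],"claw":0.2},{"linear":[16,-1.2,0],"delta_rot":[0,0,0],"claw":0.2}]'
python3 -m pendant '[{"linear":[4,0,0],"delta_rot":[0,0,0],"claw":0.2},{"linear":[8,0,0],"delta_rot":[0,0,0],"claw":0.2},{"linear":[12,0,0],"delta_rot":[0,0,0],"claw":0.2},{"linear":[12,0,0],"delta_rot":[0,0,0],"claw":0.2}]'
```

```text
time_s: 7.08
ee_pos: [0.542, 0.1475, 0.0823]
orientation: [0.707, 0.01, -0.01, -0.707]
ft_force: [-0.5, 0.1, -2.8]
opening: 0.0559
time_s: 7.42
ee_pos: [0.5544, 0.1479, 0.0824]
orientation: [-0.707, -0.01, 0.009, 0.707]
ft_force: [0.3, 0.4, -3.6]
opening: 0.0562
```

```bash
python3 -m pendant '[{"linear":[4,0,0],"delta_rot":[0,0,0],"claw":0.2},{"linear":[8,0,0],"delta_rot":[0,0,0],"claw":0.2},{"linear":[12,0,0],"delta_rot":[0,0,0],"claw":0.2},{"linear":[12,0,0],"delta_rot":[0,0,0],"claw":0.2}]'
python3 -m pendant '[{"linear":[4,0,0],"delta_rot":[0,0,0],"claw":0.2},{"linear":[8,0,0],"delta_rot":[0,0,0],"claw":0.2},{"linear":[12,0,0],"delta_rot":[0,0,0],"claw":0.2},{"linear":[12,0,0],"delta_rot":[0,0,0],"claw":0.2}]'
```

```text
time_s: 7.75
ee_pos: [0.5664, 0.1482, 0.0825]
orientation: [-0.707, -0.01, 0.009, 0.707]
ft_force: [-0.3, 0.3, -3.8]
opening: 0.056
time_s: 8.08
ee_pos: [0.5784, 0.1485, 0.0826]
orientation: [-0.707, -0.01, 0.009, 0.707]
ft_force: [0.6, 0.6, -3.1]
opening: 0.0559
```

```bash
python3 -m pendant '[{"linear":[4,0.3,0],"delta_rot":[0,0,0],"claw":0.2},{"linear":[8,0.3,0],"delta_rot":[0,0,0],"claw":0.2},{"linear":[12,0.3,0],"delta_rot":[0,0,0],"claw":0.2},{"linear":[12,0.3,0],"delta_rot":[0,0,0],"claw":0.2}]'
python3 -m pendant '[{"linear":[2,0,0],"delta_rot":[0,0,0],"claw":0.2},{"linear":[4,0,0],"delta_rot":[0,0,0],"claw":0.2},{"linear":[6,0,0],"delta_rot":[0,0,0],"claw":0.2},{"linear":[6,0,0],"delta_rot":[0,0,0],"claw":0.2}]'
```

```text
time_s: 8.42
ee_pos: [0.5906, 0.1489, 0.0823]
orientation: [-0.707, -0.01, 0.009, 0.707]
ft_force: [2.2, -0.7, -0.6]
opening: 0.0557
time_s: 8.75
ee_pos: [0.5956, 0.149, 0.0823]
orientation: [-0.707, -0.01, 0.009, 0.707]
ft_force: [-2.0, 0.2, 3.0]
opening: 0.0558
```

```bash
python3 -m pendant '[{"linear":[1,0,0],"delta_rot":[0,0,0],"claw":0.2},{"linear":[2,0,0],"delta_rot":[0,0,0],"claw":0.2},{"linear":[2,0,0],"delta_rot":[0,0,0],"claw":0.2}]'
python3 -m pendant '[{"linear":[1,-0.3,0],"delta_rot":[0,0,0],"claw":0.2},{"linear":[2,-0.3,0],"delta_rot":[0,0,0],"claw":0.2},{"linear":[3,-0.3,0],"delta_rot":[0,0,0],"claw":0.2},{"linear":[3,-0.3,0],"delta_rot":[0,0,0],"claw":0.2}]'
python3 -m pendant '[{"linear":[1,0,0],"delta_rot":[0,0,0],"claw":0.2},{"linear":[2,0,0],"delta_rot":[0,0,0],"claw":0.2},{"linear":[3,0,0],"delta_rot":[0,0,0],"claw":0.2},{"linear":[3,0,0],"delta_rot":[0,0,0],"claw":0.2}]'
```

```text
time_s: 9.0
ee_pos: [0.5971, 0.1491, 0.0823]
orientation: [0.707, 0.01, -0.01, -0.707]
ft_force: [-4.1, 0.5, 4.2]
opening: 0.0556
time_s: 9.33
ee_pos: [0.5998, 0.1493, 0.0824]
orientation: [0.707, 0.009, -0.01, -0.707]
ft_force: [-5.7, 1.5, 1.6]
opening: 0.0558
time_s: 9.67
ee_pos: [0.601, 0.1494, 0.0825]
orientation: [0.707, 0.008, -0.011, -0.707]
ft_force: [-10.9, 0.6, 8.2]
opening: 0.0556
```

```bash
python3 -m pendant '[{"linear":[1,-0.7,0],"delta_rot":[0,0,0],"claw":0.2},{"linear":[2,-0.7,0],"delta_rot":[0,0,0],"claw":0.2},{"linear":[2,-0.7,0],"delta_rot":[0,0,0],"claw":0.2},{"linear":[2,-0.7,0],"delta_rot":[0,0,0],"claw":0.2}]'
python3 -m pendant '[{"linear":[1,0,0],"delta_rot":[0,0,0],"claw":0.2},{"linear":[1,0,0],"delta_rot":[0,0,0],"claw":0.2},{"linear":[1,0,0],"delta_rot":[0,0,0],"claw":0.2}]'
python3 -c "
from h import *
print(st()[0]['torque'])"
```

```text
time_s: 10.0
ee_pos: [0.6051, 0.1492, 0.0827]
orientation: [0.707, 0.009, -0.01, -0.707]
ft_force: [-2.6, 0.8, -5.3]
opening: 0.0557
time_s: 10.25
ee_pos: [0.6068, 0.1493, 0.0831]
orientation: [-0.707, -0.01, 0.009, 0.707]
ft_force: [-1.6, 0.4, -4.5]
opening: 0.0559
10.25 [0.6068 0.1493 0.0831] F [-1.6058  0.4492 -4.5126] open 0.05593051089174716
[[ 0.9996  0.0007 -0.0272]
 [ 0.0272  0.0002  0.9996]
 [ 0.0007 -1.      0.0001]]
[0.2201 0.4329 0.0325]
```

It snapped through the grip of the contacts, with a peak of about 11 N and then about 2 N. I'll continue to the stop.

```bash
python3 -m pendant '[{"linear":[1,0.3,0],"delta_rot":[0,0,0],"claw":0.2},{"linear":[2,0.3,0],"delta_rot":[0,0,0],"claw":0.2},{"linear":[2,0.3,0],"delta_rot":[0,0,0],"claw":0.2}]'
python3 -m pendant '[{"linear":[1,0,0],"delta_rot":[0,0,0],"claw":0.2},{"linear":[2,0,0],"delta_rot":[0,0,0],"claw":0.2},{"linear":[2,0,0],"delta_rot":[0,0,0],"claw":0.2}]'
python3 -m pendant '[{"linear":[1,0,0],"delta_rot":[0,0,0],"claw":0.2},{"linear":[2,0,0],"delta_rot":[0,0,0],"claw":0.2},{"linear":[2,0,0],"delta_rot":[0,0,0],"claw":0.2}]'
```

```text
time_s: 10.5
ee_pos: [0.6071, 0.1493, 0.083]
orientation: [0.707, 0.009, -0.011, -0.707]
ft_force: [-7.3, 0.9, 0.3]
opening: 0.0558
time_s: 10.75
ee_pos: [0.6074, 0.1492, 0.0827]
orientation: [0.708, 0.008, -0.012, -0.707]
ft_force: [-11.0, 1.4, 4.2]
opening: 0.0555
time_s: 11.0
ee_pos: [0.6076, 0.1493, 0.0827]
orientation: [0.708, 0.007, -0.013, -0.706]
ft_force: [-17.1, 0.5, 8.3]
opening: 0.0558
```

It's on the stop: 17 N with no further motion, and the tip is about 9.5 mm behind the console face. I'll unload and release.

```bash
python3 -m pendant '[{"linear":[-2,-0.5,0],"delta_rot":[0,0,0],"claw":0.2},{"linear":[-3.5,-0.5,0],"delta_rot":[0,0,0],"claw":0.2},{"linear":[-3.5,-0.5,0],"delta_rot":[0,0,0],"claw":0.2}]'
python3 -m pendant '[{"linear":[0,0,0],"delta_rot":[0,0,0],"claw":0.8},{"linear":[0,0,0],"delta_rot":[0,0,0],"claw":0.9},{"linear":[0,0,0],"delta_rot":[0,0,0],"claw":0.9},{"linear":[0,0,0],"delta_rot":[0,0,0],"claw":0.9},{"linear":[0,0,0],"delta_rot":[0,0,0],"claw":0.9}]'
```

```text
time_s: 11.25
ee_pos: [0.6072, 0.1492, 0.083]
orientation: [0.707, 0.009, -0.011, -0.707]
ft_force: [-6.8, 1.0, -3.8]
opening: 0.0558
time_s: 11.67
ee_pos: [0.6096, 0.1493, 0.0838]
orientation: [-0.707, -0.01, 0.009, 0.707]
ft_force: [-0.2, -0.2, 0.6]
opening: 0.0824
```

```bash
python3 -m pendant '[{"linear":[0,-25,0],"delta_rot":[0,0,0],"claw":0.95},{"linear":[0,-50,0],"delta_rot":[0,0,0],"claw":0.95},{"linear":[0,-80,0],"delta_rot":[0,0,0],"claw":0.95},{"linear":[0,-100,0],"delta_rot":[0,0,0],"claw":0.95},{"linear":[0,-100,0],"delta_rot":[0,0,0],"claw":0.95}]'
python3 - <<'E'
from h import *
s,r=st();w=snap('wrist','w6')
l,S,ce=blue(w,(100,120,40));print([(S[i],ce[i]) for i in range(1,len(S)) if S[i,4]>300])
m=cv2.inRange(cv2.cvtColor(w['image'],cv2.COLOR_BGR2HSV),(18,150,60),(32,255,255));_,_,S,C=cv2.connectedComponentsWithStats(m);print([(S[i],C[i]) for i in range(1,len(S)) if S[i,4]>60])
print('expected button face',proj(w,np.array([.5547,.1478,.074])))
E
```

```text
time_s: 12.08
ee_pos: [0.6111, 0.15, 0.188]
orientation: [-0.706, -0.012, 0.007, 0.708]
ft_force: [0.4, 1.0, 0.6]
opening: 0.0883
12.0833 [0.6111 0.15   0.188 ] F [0.3584 1.0386 0.5571] open 0.08833741432795703
[[ 0.9996  0.0069 -0.0268]
 [ 0.0268  0.002   0.9996]
 [ 0.0069 -1.      0.0018]]
[(array([ 249,  181,   51,   76, 3707], dtype=int32), array([274.1729, 218.1357])), (array([384, 195,  75,  18, 314], dtype=int32), array([420.6306, 203.0637])), (array([ 407,  220,   70,   49, 2431], dtype=int32), array([441.8803, 244.3258]))]
[(array([263, 142,  23,   8, 173], dtype=int32), array([273.9364, 145.4393])), (array([355, 216,  17,  29,  97], dtype=int32), array([366.8041, 227.8454])), (array([ 79, 310,  35,  63, 945], dtype=int32), array([ 91.7799, 341.5228])), (array([438, 310,  35,  63, 947], dtype=int32), array([458.9937, 341.3073])), (array([ 236,  389,  324,   31, 8126], dtype=int32), array([408.9881, 406.5224]))]
expected button face (np.float64(273.8286735297772), np.float64(145.0618203392017))
```

View pics/w6.png

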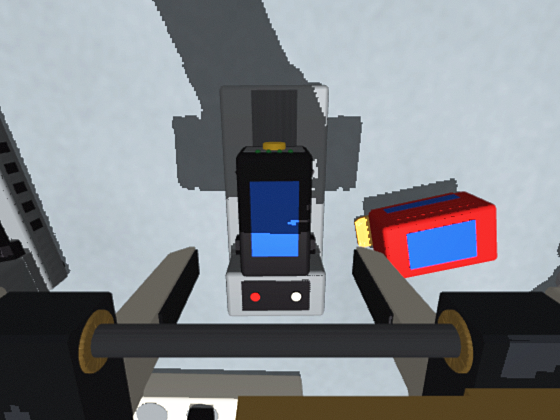

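The pack is seated straight between the rails. The button is at (274,145), exactly as predicted, so its face is at x≈0.555. I'll move behind it with the fingers closed.

```bash
python3 -m pendant '[{"linear":[-25,0,0],"delta_rot":[0,0,0],"claw":0.5},{"linear":[-50,0,0],"delta_rot":[0,0,0],"claw":0.2},{"linear":[-75,0,0],"delta_rot":[0,0,0],"claw":0},{"linear":[-90,0,-0.5],"delta_rot":[0,0,0],"claw":0},{"linear":[-90,0,-0.5],"delta_rot":[0,0,0],"claw":0}]' 10
python3 -m pendant '[{"linear":[0,0,0],"delta_rot":[0,0,0],"claw":0},{"linear":[0,25,0],"delta_rot":[0,0,0],"claw":0},{"linear":[0,50,0],"delta_rot":[0,0,0],"claw":0},{"linear":[0,80,0],"delta_rot":[0,0,0],"claw":0},{"linear":[0,80,0],"delta_rot":[0,0,0],"claw":0}]'
python3 -c "
from h import *
go(.525,.147,.080,1.55)"
```

```text
time_s: 12.55
ee_pos: [0.5153, 0.1459, 0.1825]
orientation: [0.708, 0.009, -0.011, -0.707]
ft_force: [0.5, -1.2, -0.2]
opening: 0.0599
time_s: 12.97
ee_pos: [0.5181, 0.1459, 0.0989]
orientation: [0.708, 0.008, -0.011, -0.706]
ft_force: [-0.3, -0.5, 0.6]
opening: 0.0265
12.9667 [0.5181 0.1459 0.0989] F [-0.2666 -0.4634  0.6496] open 0.026534513453180416
[[ 0.9996 -0.0052 -0.0271]
 [ 0.0271 -0.0019  0.9996]
 [-0.0053 -1.     -0.0017]]
linear [ 7.  18.8  1. ] rot [ 0.0017  0.0001 -0.0053]
```

```bash
python3 -m pendant '[{"linear":[0,12,1],"delta_rot":[0,0,0],"claw":0},{"linear":[0,19,1],"delta_rot":[0,0,0],"claw":0},{"linear":[0,19,1],"delta_rot":[0,0,0],"claw":0},{"linear":[0,19,1],"delta_rot":[0,0,0],"claw":0},{"linear":[0,19,1],"delta_rot":[0,0,0],"claw":0}]'
python3 -m pendant '[{"linear":[5,0,0],"delta_rot":[0,0,0],"claw":0},{"linear":[10,0,0],"delta_rot":[0,0,0],"claw":0},{"linear":[15,0,0],"delta_rot":[0,0,0],"claw":0},{"linear":[15,0,0],"delta_rot":[0,0,0],"claw":0},{"linear":[15,0,0],"delta_rot":[0,0,0],"claw":0}]'
```

```text
time_s: 13.38
ee_pos: [0.5194, 0.1475, 0.0852]
orientation: [-0.707, -0.01, 0.009, 0.707]
ft_force: [0.1, 0.7, -0.1]
opening: 0.0005
time_s: 13.8
ee_pos: [0.5343, 0.1477, 0.0845]
orientation: [-0.707, -0.01, 0.009, 0.707]
ft_force: [-0.1, 0.3, -0.0]
opening: 0.0007
```

```bash
python3 -m pendant '[{"linear":[2,4,0],"delta_rot":[0,0,0],"claw":0},{"linear":[4,4,0],"delta_rot":[0,0,0],"claw":0},{"linear":[6,4,0],"delta_rot":[0,0,0],"claw":0},{"linear":[6,4,0],"delta_rot":[0,0,0],"claw":0}]'
python3 -m pendant '[{"linear":[2,0,0],"delta_rot":[0,0,0],"claw":0},{"linear":[4,0,0],"delta_rot":[0,0,0],"claw":0},{"linear":[6,0,0],"delta_rot":[0,0,0],"claw":0},{"linear":[6,0,0],"delta_rot":[0,0,0],"claw":0}]'
```

```text
time_s: 14.13
ee_pos: [0.5402, 0.148, 0.0803]
orientation: [-0.707, -0.01, 0.01, 0.707]
ft_force: [0.9, -0.1, 0.8]
opening: 0.0008
time_s: 14.47
ee_pos: [0.5459, 0.1482, 0.0804]
orientation: [0.707, 0.01, -0.01, -0.707]
ft_force: [-1.3, 0.6, 1.5]
opening: 0.0005
```

```bash
python3 -m pendant '[{"linear":[1,0,0],"delta_rot":[0,0,0],"claw":0},{"linear":[2,0,0],"delta_rot":[0,0,0],"claw":0},{"linear":[3,0,0],"delta_rot":[0,0,0],"claw":0},{"linear":[3,0,0],"delta_rot":[0,0,0],"claw":0}]'
python3 -m pendant '[{"linear":[1,0,0],"delta_rot":[0,0,0],"claw":0},{"linear":[2,0,0],"delta_rot":[0,0,0],"claw":0},{"linear":[3,0,0],"delta_rot":[0,0,0],"claw":0},{"linear":[3,0,0],"delta_rot":[0,0,0],"claw":0}]'
```

```text
time_s: 14.8
ee_pos: [0.5484, 0.1482, 0.0803]
orientation: [0.707, 0.009, -0.01, -0.707]
ft_force: [-3.2, 0.3, 3.0]
opening: 0.0006
time_s: 15.13
ee_pos: [0.5489, 0.1481, 0.0802]
orientation: [0.708, 0.008, -0.012, -0.707]
ft_force: [-11.3, 1.5, 9.1]
opening: 0.0004
```

```bash
python3 -m pendant '[{"linear":[1,0,0],"delta_rot":[0,0,0],"claw":0},{"linear":[2,0,0],"delta_rot":[0,0,0],"claw":0},{"linear":[2,0,0],"delta_rot":[0,0,0],"claw":0},{"linear":[2,0,0],"delta_rot":[0,0,0],"claw":0}]'
python3 -m pendant '[{"linear":[-4,0,0],"delta_rot":[0,0,0],"claw":0},{"linear":[-10,0,0],"delta_rot":[0,0,0],"claw":0},{"linear":[-20,0,0],"delta_rot":[0,0,0],"claw":0},{"linear":[-30,0,0],"delta_rot":[0,0,0],"claw":0},{"linear":[-35,0,0],"delta_rot":[0,0,0],"claw":0}]'
python3 -m pendant '[{"linear":[0,-35,0],"delta_rot":[0,0,0],"claw":0},{"linear":[0,-70,0],"delta_rot":[0,0,0],"claw":0},{"linear":[25,-100,0],"delta_rot":[0,0,0],"claw":0},{"linear":[55,-105,0],"delta_rot":[0,0,0],"claw":0},{"linear":[85,-105,0],"delta_rot":[0,0,0],"claw":0}]'
python3 -m pendant '[{"linear":[0,0,0],"delta_rot":[0,0,0],"claw":0},{"linear":[0,0,0],"delta_rot":[0,0,0],"claw":0},{"linear":[0,0,0],"delta_rot":[0,0,0],"claw":0}]'
python3 - <<'E'
from h import *
s,r=st();w=snap('wrist','w7')
l,S,ce=blue(w,(100,120,40));print([(S[i],ce[i]) for i in range(1,len(S)) if S[i,4]>300])
m=cv2.inRange(cv2.cvtColor(w['image'],cv2.COLOR_BGR2HSV),(18,150,60),(32,255,255));_,_,S,C=cv2.connectedComponentsWithStats(m);print([(S[i],C[i]) for i in range(1,len(S)) if S[i,4]>60])
print('expected button face',proj(w,np.array([.5547,.1478,.074])), 'patch',proj(w,np.array([.6097,.1494,.1])))
a=load('w6');print('w6 patch expected',proj(a,np.array([.6097,.1494,.1])))
E
```

```text
time_s: 15.47
ee_pos: [0.5491, 0.1481, 0.0801]
orientation: [0.708, 0.007, -0.013, -0.706]
ft_force: [-16.3, 2.1, 12.6]
opening: 0.0004
time_s: 15.88
ee_pos: [0.5176, 0.1473, 0.0805]
orientation: [0.707, 0.01, -0.01, -0.707]
ft_force: [-0.0, 0.8, -0.5]
opening: 0.0007
time_s: 16.3
ee_pos: [0.6058, 0.1501, 0.189]
orientation: [-0.707, -0.012, 0.008, 0.708]
ft_force: [0.3, -0.4, -0.5]
opening: 0.0006
time_s: 16.55
ee_pos: [0.6027, 0.1496, 0.1848]
orientation: [0.707, 0.009, -0.01, -0.707]
ft_force: [0.2, -0.4, 0.2]
opening: 0.0005
16.55 [0.6027 0.1496 0.1848] F [ 0.2154 -0.4259  0.2049] open 0.0005026693464849559
[[ 0.9996 -0.0013 -0.0273]
 [ 0.0272 -0.0004  0.9996]
 [-0.0013 -1.     -0.0004]]
[(array([ 249,  194,   51,   75, 2783], dtype=int32), array([274.4916, 221.701 ])), (array([385, 205,  74,  18, 334], dtype=int32), array([421.3144, 213.5569])), (array([ 408,  232,   70,   48, 2414], dtype=int32), array([442.7577, 255.7287]))]
[(array([263, 154,  23,   9, 188], dtype=int32), array([274.1383, 157.984 ])), (array([355, 226,  18,  29,  99], dtype=int32), array([367.3232, 237.7576])), (array([269, 310,   4,  63, 174], dtype=int32), array([269.9828, 337.9655])), (array([279, 311,   4,  62, 190], dtype=int32), array([280.8474, 339.5526])), (array([  24,  389,  390,   31, 9668], dtype=int32), array([232.8194, 406.3928]))]
expected button face (np.float64(274.34192814718335), np.float64(157.34086086710857)) patch (np.float64(274.3892802677404), np.float64(234.4984692985685))
w6 patch expected (np.float64(273.9732722841041), np.float64(221.92324927799265))
```

View pics/w7.png

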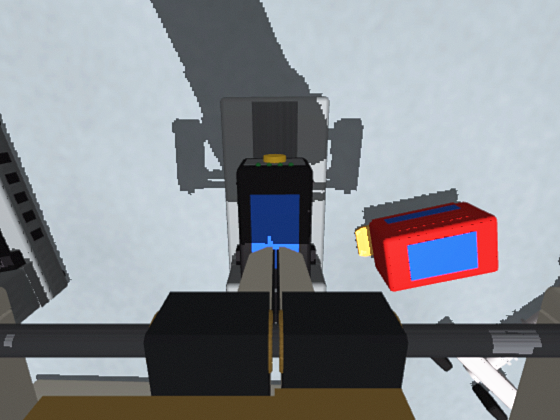

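The pack is still seated, the button is out at (274,158) against a predicted 157, and the robot is clear. I'll hand in.

```bash
python3 -c "
from workcell import workorder
print(workorder.hand_in())"
```

```text
the job is handed in; nothing more can be done
None
```

The flat pack is seated on the empty charger with its gauge button out, and I handed the job in at about 16.6 s of the 61 s allowed.

- **Placing and sliding:** I gripped the black/blue pack across its width and set it on the apron with the tongue tip about 10 mm before the mouth. Contact with the deck came at the expected height. The pack slid along the rails with almost no side force. It went through the contacts at a peak of about 11 N, more than the 3–6 N given, probably because some downward load added friction. It stopped solid at 17 N, about 9.5 mm behind the console face, within the 5–12 mm given.
- **Button:** I pressed it with closed fingertips to 16 N. It bottomed after about 4 mm, and I then backed off.
- **Last checks:** The last wrist picture shows the pack straight between the rails. The button is out within 1 pixel of its predicted place. The gripper is touching nothing, with forces near zero.
- **Disagreements:** Camera measurements of the charger's axis differed by about 1 mm. One deck-corner height, triangulated from corner pixels I read by eye, was clearly wrong, so I ignored it and relied on the felt contact instead.
- **Not checked:** I did not look at the charging pack, sander, puller or tray again afterwards. The arm was never sent near them, and the measured forces are accounted for by the flat pack and charger.

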